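# Load two bar blanks into a spring-loaded feed magazine

## Task

Load the two equal, shorter aluminium bars into the spring-loaded feed magazine, one after the other: lay each lengthwise in the magazine's mouth, then press it straight down (only shut fingers fit in between the lips) until the sprung lips on both sides have snapped back over it, so that in the end both lie level, one on the other, held under the lips. Stop pressing as soon as the lips have snapped in: the spring must not be crushed. Leave the longer bar and everything else on the bench where it is.

Things in the scene. Friction and masses are not known exactly. Their poses are not given: they have to be found in the camera images.
- stand: Fixed dark base plate 180 x 110 x 8 mm with a grey clamp collar, holding the aluminium magazine upright. Origin: centre of its underside on the bench; x along the magazine's length. The magazine is clamped at an unknown height: its lips' underside lies 100 to 120 mm above the bench. Its open shaft, centred on this origin, is 124 mm long, 43 mm wide, walls 6 mm.
- follower (a joint): Travel (m) of the black sprung plate in the shaft, growing downwards; 0 when empty (its top 14 mm below the lips' underside), about 0.016 with one bar held under the lips, 0.046 with two (the second pushes the first deeper). Spring force 8 N when empty, about 13 N at 0.05. Beyond 0.053 the spring is crushed: failure.
- lip_left (a joint): Outward travel (m) of the sprung steel lip on the shaft's +y side: 0 snapped in (7 mm into the shaft), about 0.006 as a bar passes. Its upper side slopes up to 13 mm above its flat underside. Teeth only 32 to 58 mm either side of the middle: shut fingers can press through between. The long walls rise 23 mm, the end walls 36 mm above the underside.
- lip_right (a joint): The same on the -y side. A bar set in the mouth rests on both lips' slopes, its top about 37 mm above their underside. Pressing it past takes 8 to 20 N; its top must go 1 to 5 mm below their underside, then both lips snap in over it and the follower lifts it against them.
- bar_a: Loose aluminium bar, 120 x 40 x 30 mm (x, y, z) with 4 mm chamfers along its long edges, about 0.4 kg. Origin at its centre, x along its length. Starts lying flat on the bench, 30 mm high.
- bar_b: A second bar just like bar_a; either may go in first.
- bar_long: Loose aluminium bar of the same section, but 165 mm long: it does not fit the magazine and is to be left alone. Origin at its centre, x along its length.
- deburring_tool: Bystander: hand tool with a yellow handle, 160 mm long, lying on the bench between the bars and the magazine. Origin on its underside.
- scouring_pad: Bystander: maroon scouring pad, 150 x 80 x 12 mm, on the bench beyond the magazine. Origin: centre of its underside.
- oil_can: Bystander: white bottle, 60 mm across, 130 mm high, standing at the back. Origin: centre of its underside.
Not all that is in view belongs to the job. Leave any blue, brown or purple look-alike of the bar_a alone.

How it is judged:
By the outcome, as a careful person would: the job done as asked, in the order asked, and still so for the second after the job is handed in, with the robot touching nothing.
It also fails if it takes over 72 s, if anything falls off the work surface, if the arm or the gripper's body presses on something with over 40 N, if the wrist force passes 120 N, or if a joint passes its speed limit or range.

## Robot

A 6-joint arm with a two-finger parallel gripper is mounted at the origin on the work surface. World frame = base frame: x ahead of the robot, y to its left, z up, the work surface at z = 0. Lengths are in m, angles in rad, forces in N, time in s.
With the tool pointing down it reaches from about 0.325 to 1 m from the base axis. Payload 5.1 kg.
Tool frame: the origin (TCP) lies midway between the tips of the shut fingers; the grasp point (between the pads) lies env.hold_point_z behind it (env.hold_point_z is the distance from the TCP to the grasp point, in m); z points along the fingers, y is the line along which they close (so a half turn about z gives the same grasp; the last joint's range is limited). The gripper opens to 85 mm and grips with 20 to 120 N. Pads are 22 mm wide; open, the fingers measure 114 mm over their backs; the gripper's body (76 mm by 85 mm) begins 54 mm behind the grasp point. The pads swing forward as they close: fully open they stand 13 mm farther back than shut.
Start: joints at [-1.185, 0.124, 1.65, -0, 1.367, -0.083], TCP at [0.294, -0.58, 0.231] pointing down, gripper open.
Joint ranges: [-2.61, 2.61], [-1.02, 2.33], [0.03, 2.71], [-1.35, 4.49], [0.32, 2.68], [-2.91, 2.91]. Speed limits (rad/s): [2.57, 2.57, 3.14, 3.14, 3.14, 3.14].

## Interface

Orientations are given as a unit quaternion [w, x, y, z].
In Python, from cell import env, read_camera, get_calibration gives the robot as it stands.
- The arm moves only by the tool send_rows, never from a script. Its argument "moves" is a list of rows, each a list of 6 numbers: the shift along the tool's x, y, z in mm, then the turn, a rotation vector about the tool's x, y, z in rad. In form: [[x, y, z, wx, wy, wz], ...]. A call has 1 to 20 rows; each row shifts and turns the commanded pose from where the row before left it, along the tool's axes as they then stand; what a row does not reach is not made up. A row lasts 1/12 s, in which the tool goes at most 41.7 mm and 7.16 degrees, less where a joint would pass 70% of its speed; a pose out of reach is approached as far as the arm can. A call with a gripper value outside its range is refused whole. "gripper" is the opening, from 0 (shut) to 1 (fully open), set as the call begins (left out, the last holds). The fingers move at their own pace and stop on an object; the grip force is fixed at half the most. Time passes only in rows, so rows that do not move let the fingers close. It gives the time, the measured TCP pose, the force, the opening and the grip force at its end, in the units of the state.
- env.read_state(): the state, without advancing time (a new reading comes with each control period).
- read_camera(name): name is "side" or "top"; returns the picture (420x560x3 uint8, red, green, blue); there is no depth.
- get_calibration(name): a dict with "K" (3x3 intrinsics, pixels), "R" (3x3) and "t" (3): a world point X has camera coordinates R X + t. Camera axes: x right, y down, z forward; pixel columns grow to the right and rows downward; lengths in m; the calibration is good to about 2 mm. A picture is of the moment at which its call begins. get_calibration takes no time and is no camera call.
- env.close_job(): hands the job in; it is judged then, once.
The state is a dict: "time_s": time; "qpos": joint angles; "dq": joint speeds; "joint_efforts": joint torques, N m; "eef_pos": TCP position; "eef_rot": TCP orientation; "wrist_force": force on the tool from outside, world axes, zero at the start; "moment": the same for the moment, N m; "gripper_width": opening from 0.0 (shut) to 1.0 (fully open); "grasp_force": force on a finger pad.
Only numpy, scipy, OpenCV 4.12 (cv2) and the standard library are available. Lean on these libraries where they do the work, as an engineer would, in place of code of your own. Each camera call takes 0.05 s, during which the arm holds its last target. There are 200 camera calls.

## Working session

There is one attempt and no reset: what is moved stays moved. The work goes in short steps, Python scripts to look and compute and a tool call to move; the robot and the scene stay as the last step left them, time stands still between calls to the robot, and variables do not carry over. Pictures are saved under pics/ and viewed, at most 10 in all, crops included, and the job is handed in when it is done.

Besides the shell and the picture viewer there is one more tool, called after "Call:" by a JSON object that holds its "method" and its "body". send_rows: Moves the arm, as the interface text tells. Its arguments: {"type":"object","properties":{"moves":{"type":"array"},"gripper":{"type":"number"}},"required":["moves"]}

```bash
mkdir -p pics; ls; python3 - <<'E'
from cell import env, read_camera, get_calibration
import cv2
for n in ("side","top"):
    im=read_camera(n); cv2.imwrite(f"pics/{n}0.png",im[:,:,::-1])
    c=get_calibration(n); print(n,c)
print(env.read_state(), env.hold_point_z)
E
```

```text
pics
side {'K': array([[487.57654222,   0.        , 280.04653095],
       [  0.        , 487.57654222, 215.50393488],
       [  0.        ,   0.        ,   1.        ]]), 'R': array([[-0.88435499, -0.4667999 ,  0.00375687],
       [-0.23683573,  0.44172233, -0.86532666],
       [ 0.4022749 , -0.7661457 , -0.50119424]]), 't': array([0.42369891, 0.23729291, 1.11819143])}
top {'K': array([[379.06264091,   0.        , 284.2597657 ],
       [  0.        , 379.06264091, 212.32568031],
       [  0.        ,   0.        ,   1.        ]]), 'R': array([[ 2.84739927e-03, -9.99840374e-01, -1.76385396e-02],
       [-9.86081692e-01,  1.24861363e-04, -1.66261481e-01],
       [ 1.66237144e-01,  1.78664538e-02, -9.85923933e-01]]), 't': array([-0.00602713,  0.53833162,  1.00298373])}
{'time_s': 0.1, 'qpos': array([-1.18458909e+00,  1.24447265e-01,  1.65153524e+00,  7.22616461e-06,
        1.36746887e+00, -8.25878170e-02]), 'dq': array([-0.00113376, -0.00178137, -0.00425788,  0.00162269,  0.00033706,
       -0.00142188]), 'joint_efforts': array([ 4.47222392e-04, -4.24931681e+01, -3.66652679e+01, -1.29108935e-04,
        3.99331504e-03, -5.29047153e-07]), 'eef_pos': array([ 0.29345578, -0.57937899,  0.23017245]), 'eef_rot': array([-9.19210269e-04,  9.72654197e-01,  2.32256214e-01, -1.37047874e-04]), 'wrist_force': array([-0.02786615,  1.10422357,  0.27413077]), 'moment': array([ 0.02109649, -0.04089776, -0.01102018]), 'grasp_force': 0.0, 'gripper_width': 1.001116912533646} 0.0187
```

View pics/top0.png

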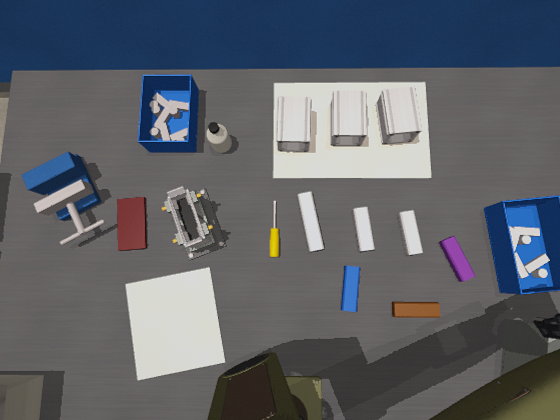

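View pics/side0.png

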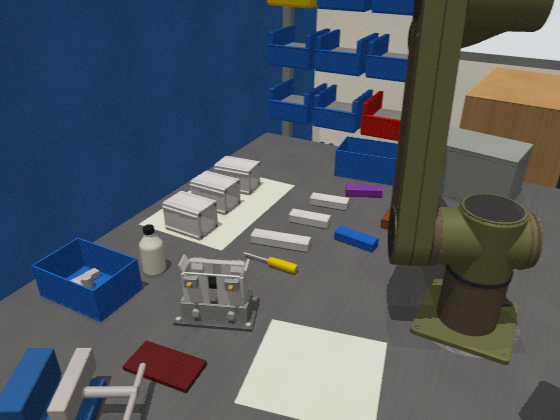

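Top view. Bar-like things: the long bar (311,221), two white short bars (364,229) and (411,232), blue (351,288), brown (416,310) and purple (457,258). I pick the two short white ones. The magazine is at about (190,220). Next I measure and view one close crop.

```bash
cat > h.py <<'E'
import numpy as np, cv2
from cell import env, read_camera, get_calibration
def cast(n,uv,z):
    c=get_calibration(n); R,t,K=c["R"],c["t"],c["K"]
    o=-R.T@t; d=(R.T@np.linalg.inv(K)@np.c_[np.reshape(uv,(-1,2)),np.ones(np.size(uv)//2)].T).T
    return o+d*((z-o[2])/d[:,2])[:,None]
def proj(n,X):
    c=get_calibration(n); p=(c["K"]@(c["R"]@np.reshape(X,(-1,3)).T+c["t"][:,None])).T
    return p[:,:2]/p[:,2:]
def rect(n,cnt,z):
    P=cast(n,cnt.reshape(-1,2).astype(float),z)[:,:2]
    (c,s,a)=cv2.minAreaRect((P*1000).astype(np.float32))
    if s[0]<s[1]: s=s[::-1]; a+=90
    return np.round(c,1),np.round(s,1),round((a+90)%180-90,1)
E
python3 - <<'E'
from h import *
im=cv2.imread("pics/top0.png"); g=cv2.cvtColor(im,cv2.COLOR_BGR2HSV)
m=((g[...,2]>150)&(g[...,1]<50)).astype(np.uint8)
cs,_=cv2.findContours(m,cv2.RETR_EXTERNAL,cv2.CHAIN_APPROX_NONE)
for c in cs:
    x,y,w,h=cv2.boundingRect(c)
    if 290<x<430 and 180<y<270 and len(c)>40: print(x,y,w,h,rect("top",c,.03))
i=cv2.imread("pics/side0.png")
a=cv2.resize(im[175:270,150:240],None,fx=5,fy=5,interpolation=cv2.INTER_CUBIC)
b=cv2.resize(i[245:335,165:270],None,fx=5,fy=5,interpolation=cv2.INTER_CUBIC)
b=cv2.resize(b,(int(b.shape[1]*.66),int(b.shape[0]*.66)))
d=cv2.resize(im[190:270,290:440],None,fx=2.3,fy=2.3,interpolation=cv2.INTER_CUBIC)
o=np.zeros((500,800,3),np.uint8); o[:475,:450]=a; o[:b.shape[0],452:452+b.shape[1]]=b; o[300:300+d.shape[0],452:452+d.shape[1]]=d
cv2.imwrite("pics/crop0.png",o)
E
```

```text
400 210 23 45 (array([ 486.1, -354.8]), array([120.4,  40. ]), 9.3)
353 207 22 44 (array([ 495.9, -225. ]), array([121.1,  39.8]), 7.8)
298 191 26 61 (array([517.4, -77. ]), array([165.7,  40.1]), 11.7)
```

View pics/crop0.png

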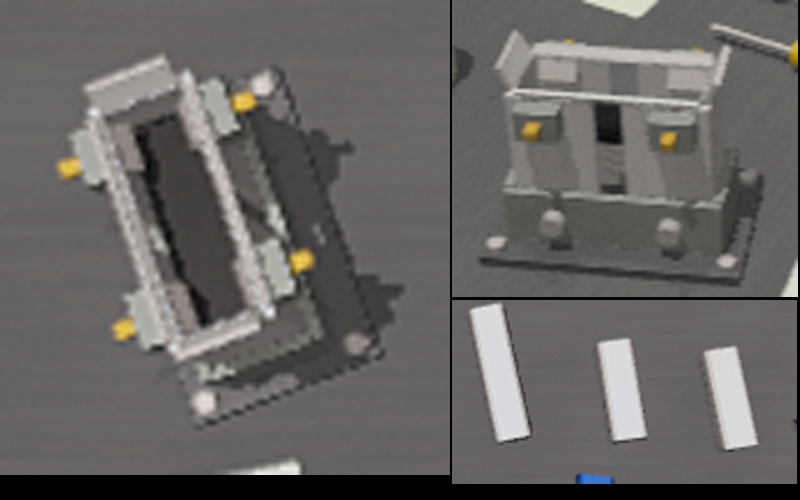

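Both short bars are confirmed against the longer one. The magazine is clear in both views, with wall-top corners at about (169,197), (186,245), (187,190) and (204,237) in the top view. I triangulate those and the brass screws next.

```bash
python3 - <<'E'
from h import *
def P(n):
    c=get_calibration(n); return c["K"]@np.c_[c["R"],c["t"]]
T=lambda p:(p[0]/5+150-.4,p[1]/5+175-.4)
S=lambda p:((p[0]-452)/3.3+165-.35,p[1]/3.3+245-.35)
tp={'L+':((95,112),(510,95)),'L-':((178,352),(710,105)),'R+':((187,75),(530,47)),'R-':((270,312),(715,58)),
'bL+':((70,167),(531,130)),'bL-':((125,328),(668,140)),
'boltL+?':((205,402),(727,262))}
for k,(a,b) in tp.items():
    a,b=np.array(T(a)),np.array(S(b))
    X=cv2.triangulatePoints(P("top"),P("side"),a.reshape(2,1),b.reshape(2,1)); X=(X[:3]/X[3]).ravel()
    print(k,(X*1000).round(1),(proj("top",X)-a).round(1),(proj("side",X)-b).round(1))
# base plate bolts (z~.012) and brass, from colour
for p in ((205,402),(263,82),(357,343)): print("bolt",(cast("top",T(p),.013)*1000).round(1))
im=cv2.imread("pics/top0.png"); g=cv2.cvtColor(im,cv2.COLOR_BGR2HSV)
m=cv2.inRange(g,(15,130,120),(35,255,255))
n,_,st,ce=cv2.connectedComponentsWithStats(m)
for s,c in zip(st[1:],ce[1:]): print(c.round(1),s[4],[(cast("top",c,z)*1000).round(1)[0,:2] for z in (.11,.12)])
for z in (.13,.14):
    Q=[cast("top",T(tp[k][0]),z)[0]*1000 for k in ('L+','L-','R+','R-')]
    d=Q[0]-Q[1]+Q[2]-Q[3]; print(z,np.mean(Q,0).round(1),np.degrees(np.arctan2(d[1],d[0])),np.linalg.norm(d)/2)
E
```

```text
L+ [565.5 292.7 123.4] [[-0. -0.]] [[0. 0.]]
L- [441.4 243.1 126.3] [[-0.1 -0.1]] [[0.1 0. ]]
R+ [584.6 245.2 125.9] [[-0.1 -0.1]] [[0.1 0. ]]
R- [463.6 198.  127.5] [[-0.4 -0.9]] [[0.7 0.1]]
bL+ [538.3 307.2 114.4] [[-0.  -0.1]] [[0.1 0. ]]
bL- [454.5 274.2 114.4] [[-0.  -0.1]] [[0.1 0. ]]
boltL+? [422.8 258.8  11.6] [[-0.1 -0.2]] [[0.2 0. ]]
bolt [[422.2 258.1  13. ]]
bolt [[606.2 232.6  13. ]]
bolt [[455.5 173.5  13. ]]
[198.4 195.1] 12 [array([573.3, 218.7]), array([571.1, 216.2])]
[163.2 208.3] 11 [array([538.2, 309.7]), array([536.4, 306.2])]
[209.8 226.7] 18 [array([489.7, 185.7]), array([488.4, 183.6])]
[274.  242.1] 256 [array([450. ,  19.7]), array([449.2,  19.2])]
[174.2 240.7] 12 [array([453.5, 276.3]), array([452.6, 273.2])]
0.13 [512.3 243.1 130. ] 21.390504300206295 131.87309072006016
0.14 [510.7 240.3 140. ] 21.390504300206302 130.4824104113998
```

```bash
cat >> h.py <<'E'
from scipy.spatial.transform import Rotation as Ro
def go(x,y,z,yaw,show=True):
    "mm, deg: turn (tool rotvec, first) then shift in turned tool axes"
    s=env.read_state(); q=s["eef_rot"]; R=Ro.from_quat([q[1],q[2],q[3],q[0]])
    T=Ro.from_euler("z",yaw,degrees=True)*Ro.from_euler("x",180,degrees=True)
    w=(R.inv()*T).as_rotvec(); d=T.inv().apply(np.array([x,y,z])-s["eef_pos"]*1000)
    print("turn",w.round(4),"shift",d.round(1))
E
python3 -c "
from h import *
go(497,-226,100,8)"
```

```text
turn [-1.900e-03  1.000e-04  3.292e-01] shift [ 250.7 -321.6  130.2]
```

Call:
{"method": "send_rows", "body": {"moves": [[0,0,0,-0.0006,0,0.11],[0,0,0,-0.0006,0,0.11],[0,0,0,-0.0006,0,0.109],[18,-23,5,0,0,0],[18,-23,5,0,0,0],[18,-23,5,0,0,0],[18,-23,5,0,0,0],[18,-23,5,0,0,0],[18,-23,5,0,0,0],[18,-23,10,0,0,0],[18,-23,10,0,0,0],[18,-23,10,0,0,0],[18,-23,10,0,0,0],[18,-23,10,0,0,0],[18,-23,10,0,0,0],[18,-23,20,0,0,0],[16.7,-22.6,20,0,0,0],[0,0,0,0,0,0]], "gripper": 1}}

```text
time_s: 1.6
eef_pos: [0.4957, -0.2215, 0.0958]
eef_rot: [-0.002, 0.997, 0.072, -0.003]
wrist_force: [0.0, 0.2, -1.2]
gripper_width: 0.996
grasp_force: 0.0
```

```bash
python3 - <<'E'
from h import *
go(497,-226,14,8)
im=read_camera("side")[:,:,::-1]; cv2.imwrite("pics/s1.png",cv2.resize(im[120:300,220:420],None,fx=3,fy=3))
E
```

```text
turn [-0.0048  0.0057  0.0041] shift [ 0.7  4.7 81.8]
```

View pics/s1.png

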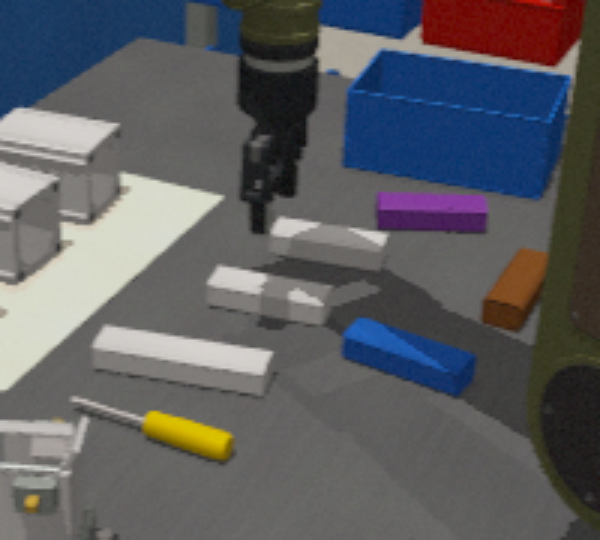

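The side view shows the gripper above the nearer short bar (crop (270,290)), with the fingers open across it. I'll let it settle and then descend.

Call:
{"method": "send_rows", "body": {"moves": [[0,0,0,0,0,0],[0,0,0,0,0,0],[0,0,0,0,0,0]]}}

```text
time_s: 1.9
eef_pos: [0.4975, -0.228, 0.102]
eef_rot: [0.002, 0.998, 0.069, 0.001]
wrist_force: [0.5, -0.3, 0.6]
gripper_width: 1.001
grasp_force: 0.0
```

```bash
python3 -c "
from h import *
go(497,-226,14,8)"
```

```text
turn [ 0.0032 -0.0018 -0.0012] shift [-0.2 -2.1 88. ]
```

Call:
{"method": "send_rows", "body": {"moves": [[0,-0.5,15,0,0,0],[0,-0.5,18,0,0,0],[0,0,18,0,0,0],[0,0,15,0,0,0],[0,0,10,0,0,0],[0,0,6,0,0,0],[0,0,4,0,0,0],[0,0,0,0,0,0],[0,0,0,0,0,0],[0,0,0,0,0,0],[0,0,0,0,0,0]]}}

```text
time_s: 2.82
eef_pos: [0.4977, -0.2263, 0.0158]
eef_rot: [0.001, 0.998, 0.07, 0.001]
wrist_force: [-0.0, 0.9, -0.1]
gripper_width: 1.004
grasp_force: 0.0
```

```bash
python3 -c "
from h import *
go(497,-226,14,8)"
```

```text
turn [ 0.0029 -0.0017  0.0002] shift [-0.7 -0.4  1.8]
```

Call:
{"method": "send_rows", "body": {"moves": [[-0.5,0,1.5,0.0029,-0.0017,0],[0,0,0,0,0,0],[0,0,0,0,0,0],[0,0,0,0,0,0],[0,0,0,0,0,0],[0,0,0,0,0,0],[0,0,0,0,0,0],[0,0,0,0,0,0],[0,0,0,0,0,0],[0,0,0,0,0,0]], "gripper": 0}}

```text
time_s: 3.65
eef_pos: [0.4969, -0.2261, 0.0137]
eef_rot: [-0.0, 0.998, 0.07, -0.0]
wrist_force: [0.3, 0.8, 4.2]
gripper_width: 0.447
grasp_force: 62.8
```

```bash
python3 -c "
from h import *
go(513.5,245.5,220,21.4)
print(env.read_state()['eef_pos'],env.read_state()['wrist_force'])"
```

```text
turn [-0.0008  0.0007 -0.2337] shift [ 187.5 -433.  -206.3]
[ 0.49689962 -0.22607874  0.01370237] [0.25922884 0.83092147 4.24648047]
```

Call:
{"method": "send_rows", "body": {"moves": [[0,0,-4,0,0,0],[0,0,-8,0,0,0],[0,0,-14,0,0,0],[0,0,-20,0,0,0],[0,0,-25,0,0,0],[0,0,-30,0,0,0],[0,0,-30,0,0,0],[0,0,-25,0,0,0],[0,0,-20,0,0,0],[0,0,-15,0,0,-0.06],[0,0,-10,0,0,-0.06],[0,0,-5,0,0,-0.06],[0,0,0,0,0,-0.054]]}}

```text
time_s: 4.73
eef_pos: [0.4969, -0.2262, 0.2207]
eef_rot: [-0.0, 0.982, 0.187, -0.0]
wrist_force: [0.3, 0.7, -4.2]
gripper_width: 0.448
grasp_force: 62.1
```

Call:
{"method": "send_rows", "body": {"moves": [[4,-8,0,0,0,0],[7,-16,0,0,0,0],[10,-24,0,0,0,0],[13,-30,0,0,0,0],[14,-32,0,0,0,0],[14,-32,0,0,0,0],[14,-32,0,0,0,0],[14,-32,0,0,0,0],[14,-32,0,0,0,0],[14,-32,0,0,0,0],[14,-32,0,0,0,0],[13,-30,0,0,0,0],[12,-28,0,0,0,0],[10,-24,0,0,0,0],[8,-20,0,0,0,0],[6.5,-15,0,0,0,0],[4,-9,0,0,0,0],[2,-5,0,0,0,0],[0,0,0,0,0,0],[0,0,0,0,0,0]]}}

```text
time_s: 6.4
eef_pos: [0.513, 0.2449, 0.2193]
eef_rot: [-0.0, 0.983, 0.186, -0.001]
wrist_force: [-0.1, -0.3, -4.1]
gripper_width: 0.446
grasp_force: 62.0
```

Call:
{"method": "send_rows", "body": {"moves": [[0,0,0,0,0,0],[0,0,0,0,0,0],[0,0,0,0,0,0],[0,0,0,0,0,0]]}}

```text
time_s: 6.73
eef_pos: [0.5135, 0.2449, 0.2198]
eef_rot: [-0.001, 0.983, 0.185, -0.001]
wrist_force: [0.9, -0.1, -3.8]
gripper_width: 0.448
grasp_force: 62.0
```

```bash
python3 - <<'E'
from h import *
go(513.5,245.5,220,21.4); print(env.read_state()["wrist_force"])
t=read_camera("top")[:,:,::-1]; s=read_camera("side")[:,:,::-1]
cv2.imwrite("pics/t2f.png",t); cv2.imwrite("pics/s2f.png",s)
o=np.zeros((480,800,3),np.uint8)
o[:,:400]=cv2.resize(t[160:280,140:240],None,fx=4,fy=4); o[:,400:]=cv2.resize(s[210:330,160:260],None,fx=4,fy=4)
cv2.imwrite("pics/c2.png",o)
E
```

```text
turn [-0.0014  0.001  -0.0007] shift [ 0.3 -0.6 -0.2]
[ 0.87608655 -0.05886318 -3.80394054]
```

View pics/c2.png

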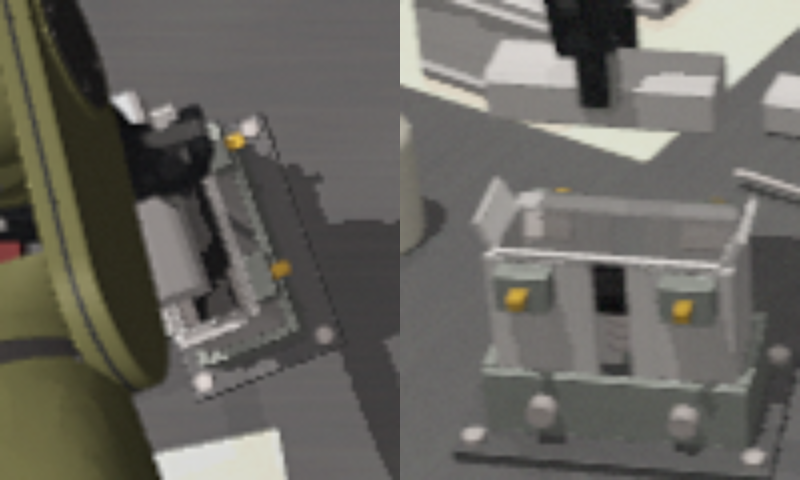

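The side crop shows the bar level above the mouth, its lower near edge from (488,112) to (715,130). The fingertip is about at the bar's mid-height (595,107). I check the alignment numerically.

```bash
python3 - <<'E'
from h import *
S=lambda p:((p[0]-400)/4+160-.4,p[1]/4+210-.4)
T=lambda p:(p[0]/4+140-.4,p[1]/4+160-.4)
c0=np.array([513.5,245.5]); a=np.radians(21.4); M=np.array([[np.cos(a),np.sin(a)],[-np.sin(a),np.cos(a)]])
fr=lambda X:(M@(X[0,:2]*1000-c0)).round(1)
for p in((488,112),(715,130)): print("bar bottom near",fr(cast("side",S(p),.206)))
for p in((165,302),(207,288)): print("bar top -x end",fr(cast("top",T(p),.236)))
for p in((488,255),(735,265)): print("wall L side",fr(cast("side",S(p),.126)))
for p in((540,197),(752,207)): print("wall R side",fr(cast("side",S(p),.126)))
for z in(.21,.215,.22,.225,.23): print("tip",z,fr(cast("side",S((595,107)),z)))
# brass, fresh top+side
P=lambda n:(lambda c:c["K"]@np.c_[c["R"],c["t"]])(get_calibration(n))
for n,f in(("top","pics/t2f.png"),("side","pics/s2f.png")):
    g=cv2.cvtColor(cv2.imread(f),cv2.COLOR_BGR2HSV); m=cv2.inRange(g,(12,130,100),(35,255,255))
    for s,c in list(zip(*cv2.connectedComponentsWithStats(m)[2:]))[1:]: print(n,s[4],c.round(1),fr(cast(n,c,.114)))
E
```

```text
bar bottom near [63.4  9.3]
bar bottom near [-59.   12.3]
bar top -x end [-63.3   0.6]
bar top -x end [-64.4 -24. ]
wall L side [65.8 28.2]
wall L side [-68.4  21.4]
wall R side [ 52.2 -28.1]
wall R side [-68.5 -32.5]
tip 0.21 [6.6 4. ]
tip 0.215 [ 4.4 11.6]
tip 0.22 [ 2.2 19.2]
tip 0.225 [-0.  26.9]
tip 0.23 [-2.2 34.5]
top 12 [198.4 195.1] [ 44.7 -47.3]
top 16 [209.8 226.9] [-45.1 -47.3]
top 260 [273.9 242. ] [-141.6 -187.2]
top 631 [416.8 309.5] [-424.5 -455.1]
side 315 [293.5   2.9] [  252.4 -4827.1]
side 1 [506.  71.] [-1169.7 -1984.9]
side 3 [527.3  75.3] [-1256. -1901.]
side 1 [526.  79.] [-1224.4 -1821. ]
side 1 [525.  81.] [-1206.5 -1778.9]
side 2 [524.   85.5] [-1174.1 -1689. ]
side 1 [508.  87.] [-1086.8 -1650.4]
side 1 [491.  90.] [ -989.6 -1584.8]
side 1 [495.  90.] [-1008.8 -1587.2]
side 1 [510.  91.] [-1075.9 -1578.4]
side 1 [521.  90.] [-1133.9 -1603. ]
side 5 [485.6  93.6] [ -948.3 -1518.3]
side 1 [514.  92.] [-1089.9 -1563. ]
side 1 [522.  92.] [-1127.9 -1567.8]
side 1582 [487.9 115.8] [ -876.7 -1185.1]
side 1 [482.  95.] [ -925.7 -1492.3]
side 1 [511.  94.] [-1065.7 -1526.4]
side 1 [515.  94.] [-1084.5 -1528.8]
side 2 [521.   94.5] [-1110.  -1523.7]
side 1 [509.  97.] [-1042.1 -1474.6]
side 1 [513.  98.] [-1055.8 -1460.4]
side 1 [519.  98.] [-1083.2 -1463.9]
side 3 [519. 101.] [-1068.9 -1415.5]
side 244 [393.3 212.2] [-416.9 -319.8]
side 1 [200. 257.] [ 47.2 -53.3]
side 282 [282.4 264.4] [-145.5  -46.5]
side 23 [188.8 284.3] [45.3 48.7]
side 22 [230.3 287.5] [-45.   48.9]
```

Call:
{"method": "send_rows", "body": {"moves": [[0.3,-1,5,0.0014,-0.001,0],[0,0,10,0,0,0],[0,0,15,0,0,0],[0,0,15,0,0,0],[0,0,10,0,0,0],[0,0,7,0,0,0],[0,0,4,0,0,0],[0,0,3,0,0,0],[0,0,2,0,0,0],[0,0,2,0,0,0],[0,0,2,0,0,0],[0,0,0,0,0,0],[0,0,0,0,0,0]]}}

```text
time_s: 7.92
eef_pos: [0.5132, 0.2467, 0.145]
eef_rot: [-0.001, 0.983, 0.186, -0.001]
wrist_force: [-1.1, 0.5, -3.9]
gripper_width: 0.445
grasp_force: 62.0
```

```bash
python3 - <<'E'
from h import *
go(513.5,245.5,130,21.4)
t=read_camera("top")[:,:,::-1]; s=read_camera("side")[:,:,::-1]
cv2.imwrite("pics/t3f.png",t); cv2.imwrite("pics/s3f.png",s)
o=np.zeros((560,800,3),np.uint8)
o[:,400:]=cv2.resize(t[180:264,150:210],(400,560),interpolation=cv2.INTER_CUBIC); o[:,:400]=cv2.resize(s[228:312,175:235],(400,560),interpolation=cv2.INTER_CUBIC)
o[:,:]=0; o[:300,:]=cv2.resize(s[235:298,165:333-0][:, :168],(800,300),interpolation=cv2.INTER_CUBIC)
o=cv2.resize(s[235:310,170:270],(800,600),interpolation=cv2.INTER_CUBIC)
cv2.imwrite("pics/c3.png",o)
E
```

```text
turn [-0.0028  0.0016  0.0003] shift [-0.1  1.2 15. ]
```

View pics/c3.png

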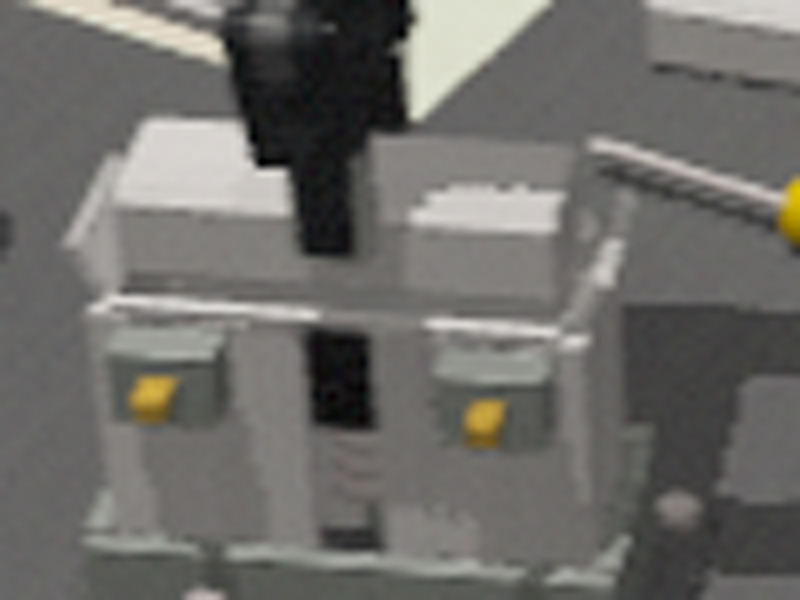

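The bar is in the mouth between the flared end walls (top edge at about y=215, wall top at y=310, fingertip at y=255). I lower it further while watching the force.

Call:
{"method": "send_rows", "body": {"moves": [[0,0.3,4,-0.0028,0.0016,0],[0,0,4,0,0,0],[0,0,3,0,0,0],[0,0,3,0,0,0],[0,0,2,0,0,0],[0,0,1,0,0,0],[0,0,0,0,0,0],[0,0,0,0,0,0],[0,0,0,0,0,0]]}}

```text
time_s: 8.77
eef_pos: [0.5131, 0.2463, 0.1296]
eef_rot: [0.0, 0.983, 0.186, -0.001]
wrist_force: [-4.8, -3.5, 6.9]
gripper_width: 0.45
grasp_force: 66.7
```

Call:
{"method": "send_rows", "body": {"moves": [[0,0,1,0,0,0],[0,0,0,0,0,0],[0,0,0,0,0,0]]}}

```text
time_s: 9.02
eef_pos: [0.5132, 0.2464, 0.1295]
eef_rot: [0.0, 0.983, 0.186, -0.001]
wrist_force: [-6.5, -4.3, 10.9]
gripper_width: 0.449
grasp_force: 68.7
```

Call:
{"method": "send_rows", "body": {"moves": [[0,0,-1.5,0,0,0],[-1,0.2,0,0,0,0],[-1,0,0,0,0,0],[0,0,0,0,0,0],[0,0,0,0,0,0]]}}

```text
time_s: 9.43
eef_pos: [0.513, 0.246, 0.1297]
eef_rot: [-0.0, 0.983, 0.186, 0.002]
wrist_force: [3.8, 0.8, 5.0]
gripper_width: 0.454
grasp_force: 64.9
```

Call:
{"method": "send_rows", "body": {"moves": [[0,0,1,0,0,0],[0,0,1,0,0,0],[0,0,0,0,0,0],[0,0,0,0,0,0]]}}

```text
time_s: 9.77
eef_pos: [0.5131, 0.2461, 0.1294]
eef_rot: [-0.0, 0.983, 0.186, 0.002]
wrist_force: [0.2, -0.8, 12.2]
gripper_width: 0.45
grasp_force: 69.7
```

Call:
{"method": "send_rows", "body": {"moves": [[0,0,-1.5,0,0,0],[0,0,0,0,0,0]]}}

```text
time_s: 9.93
eef_pos: [0.5129, 0.246, 0.1296]
eef_rot: [-0.0, 0.983, 0.186, 0.002]
wrist_force: [3.3, 0.8, 7.8]
gripper_width: 0.448
grasp_force: 67.0
```

Call:
{"method": "send_rows", "body": {"moves": [[0,0,0,0,0,0],[0,0,0,0,0,0],[0,0,0,0,0,0],[0,0,0,0,0,0],[0,0,-5,0,0,0],[0,0,-10,0,0,0],[0,0,-15,0,0,0],[0,0,-15,0,0,0],[0,0,-10,0,0,0],[0,0,-5,0,0,0],[0,0,0,0,0,0],[0,0,0,0,0,0]], "gripper": 0.75}}

```text
time_s: 10.93
eef_pos: [0.5113, 0.2455, 0.1878]
eef_rot: [0.0, 0.983, 0.186, -0.0]
wrist_force: [0.1, 0.6, -0.1]
gripper_width: 0.751
grasp_force: 0.0
```

```bash
python3 - <<'E'
from h import *
go(513.5,245.5,160,21.4); print(env.read_state()["wrist_force"])
t=read_camera("top")[:,:,::-1]; s=read_camera("side")[:,:,::-1]
cv2.imwrite("pics/t4f.png",t); cv2.imwrite("pics/s4f.png",s)
o=np.zeros((480,800,3),np.uint8)
o[:,:320]=cv2.resize(t[175:265,150:210],(320,480),interpolation=cv2.INTER_CUBIC); o[:,320:]=cv2.resize(s[220:316,170:266],(480,480),interpolation=cv2.INTER_CUBIC)
cv2.imwrite("pics/c4.png",o)
E
```

```text
turn [-0.      0.0003  0.0003] shift [ 2.1  0.8 27.8]
[ 0.11060864  0.63334422 -0.12087872]
```

View pics/c4.png

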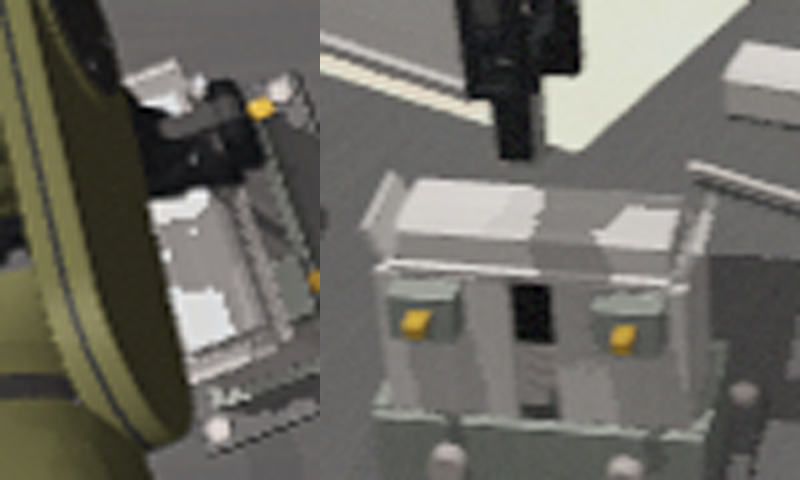

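The bar lies level in the mouth between the end walls (side crop (540,220)). I shut the fingers, centre them and press slowly.

Call:
{"method": "send_rows", "body": {"moves": [[2,0.3,0,0,0,0],[0,0,0,0,0,0],[0,0,0,0,0,0],[0,0,0,0,0,0],[0,0,0,0,0,0],[0,0,0,0,0,0],[0,0,5,0,0,0],[0,0,10,0,0,0],[0,0,9,0,0,0],[0,0,6,0,0,0],[0,0,4,0,0,0],[0,0,2,0,0,0],[0,0,1,0,0,0],[0,0,0,0,0,0],[0,0,0,0,0,0]], "gripper": 0}}

```text
time_s: 12.28
eef_pos: [0.5136, 0.246, 0.1511]
eef_rot: [-0.0, 0.983, 0.186, 0.0]
wrist_force: [-0.2, 0.3, -0.1]
gripper_width: 0.001
grasp_force: 0.0
```

Call:
{"method": "send_rows", "body": {"moves": [[0,0,2,0,0,0],[0,0,0,0,0,0],[0,0,0,0,0,0]]}}

```text
time_s: 12.53
eef_pos: [0.5134, 0.2459, 0.1489]
eef_rot: [0.0, 0.983, 0.186, -0.0]
wrist_force: [-0.1, -0.2, 1.1]
gripper_width: 0.001
grasp_force: 0.0
```

Call:
{"method": "send_rows", "body": {"moves": [[0,0,2,0,0,0],[0,0,0,0,0,0],[0,0,0,0,0,0]]}}

```text
time_s: 12.78
eef_pos: [0.5132, 0.2458, 0.1466]
eef_rot: [0.0, 0.983, 0.186, -0.0]
wrist_force: [-1.1, 0.1, 0.0]
gripper_width: -0.001
grasp_force: 0.0
```

Call:
{"method": "send_rows", "body": {"moves": [[0,0,2,0,0,0],[0,0,0,0,0,0],[0,0,0,0,0,0]]}}

```text
time_s: 13.03
eef_pos: [0.5135, 0.2459, 0.1449]
eef_rot: [-0.0, 0.983, 0.186, -0.0]
wrist_force: [0.3, 0.5, 0.5]
gripper_width: 0.001
grasp_force: 0.3
```

Call:
{"method": "send_rows", "body": {"moves": [[0,0,1,0,0,0],[0,0,0,0,0,0],[0,0,0,0,0,0]]}}

```text
time_s: 13.28
eef_pos: [0.5136, 0.246, 0.1443]
eef_rot: [-0.0, 0.983, 0.186, 0.0]
wrist_force: [-0.4, -0.3, 4.3]
gripper_width: 0.0
grasp_force: 2.0
```

Call:
{"method": "send_rows", "body": {"moves": [[0,0,1,0,0,0],[0,0,1,0,0,0],[0,0,0,0,0,0]]}}

```text
time_s: 13.53
eef_pos: [0.5139, 0.2461, 0.1426]
eef_rot: [-0.0, 0.983, 0.186, 0.001]
wrist_force: [-0.1, -0.6, 5.5]
gripper_width: 0.002
grasp_force: 2.5
```

Call:
{"method": "send_rows", "body": {"moves": [[0,0,2,0,0,0],[0,0,2,0,0,0],[0,0,0,0,0,0]]}}

```text
time_s: 13.78
eef_pos: [0.5144, 0.2463, 0.1392]
eef_rot: [-0.0, 0.983, 0.186, 0.001]
wrist_force: [-0.5, -0.8, 7.1]
gripper_width: -0.002
grasp_force: 2.9
```

Call:
{"method": "send_rows", "body": {"moves": [[0,0,2,0,0,0],[0,0,2,0,0,0],[0,0,2,0,0,0],[0,0,0,0,0,0]]}}

```text
time_s: 14.12
eef_pos: [0.5133, 0.2459, 0.1315]
eef_rot: [0.0, 0.983, 0.186, -0.0]
wrist_force: [0.8, 0.6, 0.7]
gripper_width: -0.001
grasp_force: 0.4
```

Call:
{"method": "send_rows", "body": {"moves": [[0,0,2,0,0,0],[0,0,2,0,0,0],[0,0,2,0,0,0],[0,0,0,0,0,0]]}}

```text
time_s: 14.45
eef_pos: [0.5126, 0.2456, 0.1245]
eef_rot: [0.0, 0.983, 0.186, -0.001]
wrist_force: [0.6, -0.2, -0.1]
gripper_width: 0.001
grasp_force: 0.0
```

Call:
{"method": "send_rows", "body": {"moves": [[0,0,2,0,0,0],[0,0,2,0,0,0],[0,0,2,0,0,0],[0,0,0,0,0,0]]}}

```text
time_s: 14.78
eef_pos: [0.5132, 0.2458, 0.1205]
eef_rot: [0.0, 0.983, 0.186, -0.001]
wrist_force: [-1.9, -1.0, 5.8]
gripper_width: -0.005
grasp_force: 2.8
```

Call:
{"method": "send_rows", "body": {"moves": [[0,0,2,0,0,0],[0,0,2,0,0,0],[0,0,2,0,0,0],[0,0,0,0,0,0]]}}

```text
time_s: 15.12
eef_pos: [0.5132, 0.2458, 0.1148]
eef_rot: [0.0, 0.983, 0.186, -0.001]
wrist_force: [-4.2, -1.3, 7.7]
gripper_width: 0.002
grasp_force: 3.4
```

Contact and follower pickup at about 0.123 m put the lip underside near 0.107 m. I continue in fine steps.

Call:
{"method": "send_rows", "body": {"moves": [[0,0,2,0,0,0],[0,0,2,0,0,0],[0,0,2,0,0,0],[0,0,0,0,0,0]]}}

```text
time_s: 15.45
eef_pos: [0.5135, 0.2459, 0.1081]
eef_rot: [-0.0, 0.983, 0.186, 0.0]
wrist_force: [-0.6, -1.0, 3.3]
gripper_width: -0.0
grasp_force: 1.9
```

Call:
{"method": "send_rows", "body": {"moves": [[0,0,2,0,0,0],[0,0,1,0,0,0],[0,0,0,0,0,0]]}}

```text
time_s: 15.7
eef_pos: [0.5135, 0.246, 0.1052]
eef_rot: [0.0, 0.983, 0.186, -0.0]
wrist_force: [-1.6, -1.0, 6.2]
gripper_width: -0.001
grasp_force: 2.9
```

```bash
python3 - <<'E'
from h import *
s=read_camera("side")[:,:,::-1]; cv2.imwrite("pics/s5f.png",s)
for f in("s4f","s5f"):
    g=cv2.cvtColor(cv2.imread(f"pics/{f}.png")[250:300,170:245],cv2.COLOR_BGR2HSV); m=cv2.inRange(g,(12,130,100),(35,255,255))
    for s,c in list(zip(*cv2.connectedComponentsWithStats(m)[2:]))[1:]: print(f,s[4],c.round(2))
E
```

```text
s4f 24 [18.83 34.42]
s4f 23 [60.22 37.43]
s5f 23 [18.78 34.3 ]
s5f 24 [60.17 37.33]
```

Call:
{"method": "send_rows", "body": {"moves": [[0,0,1,0,0,0],[0,0,0,0,0,0],[0,0,0,0,0,0]]}}

```text
time_s: 16.0
eef_pos: [0.5136, 0.2459, 0.1044]
eef_rot: [0.0, 0.983, 0.186, -0.0]
wrist_force: [-1.2, -0.7, 5.8]
gripper_width: -0.002
grasp_force: 2.9
```

Call:
{"method": "send_rows", "body": {"moves": [[0,0,1,0,0,0],[0,0,0,0,0,0],[0,0,0,0,0,0]]}}

```text
time_s: 16.25
eef_pos: [0.5135, 0.246, 0.1034]
eef_rot: [0.0, 0.983, 0.186, -0.0]
wrist_force: [-2.8, -0.9, 6.9]
gripper_width: -0.0
grasp_force: 3.0
```

Call:
{"method": "send_rows", "body": {"moves": [[0,0,1,0,0,0],[0,0,0,0,0,0],[0,0,0,0,0,0]]}}

```text
time_s: 16.5
eef_pos: [0.5136, 0.246, 0.1024]
eef_rot: [0.0, 0.983, 0.186, -0.0]
wrist_force: [-1.6, -0.8, 5.5]
gripper_width: -0.0
grasp_force: 3.0
```

Call:
{"method": "send_rows", "body": {"moves": [[0,0,-2,0,0,0],[0,0,0,0,0,0],[0,0,0,0,0,0]]}}

```text
time_s: 16.75
eef_pos: [0.5135, 0.2459, 0.1045]
eef_rot: [0.0, 0.983, 0.186, -0.0]
wrist_force: [-2.3, -1.5, 6.5]
gripper_width: 0.001
grasp_force: 2.9
```

Call:
{"method": "send_rows", "body": {"moves": [[0,0,-1,0,0,0],[0,0,0,0,0,0],[0,0,0,0,0,0]]}}

```text
time_s: 17.0
eef_pos: [0.5135, 0.246, 0.1054]
eef_rot: [0.0, 0.983, 0.186, -0.0]
wrist_force: [-1.1, -0.7, 5.8]
gripper_width: 0.001
grasp_force: 2.9
```

Call:
{"method": "send_rows", "body": {"moves": [[0,0,-1,0,0,0],[0,0,0,0,0,0],[0,0,0,0,0,0]]}}

```text
time_s: 17.25
eef_pos: [0.5136, 0.246, 0.1065]
eef_rot: [0.0, 0.983, 0.186, -0.0]
wrist_force: [-1.7, -1.6, 5.4]
gripper_width: 0.002
grasp_force: 2.8
```

Call:
{"method": "send_rows", "body": {"moves": [[0,0,-1,0,0,0],[0,0,0,0,0,0],[0,0,0,0,0,0]]}}

```text
time_s: 17.5
eef_pos: [0.5136, 0.246, 0.1072]
eef_rot: [-0.0, 0.983, 0.186, 0.0]
wrist_force: [-1.9, -1.3, 5.8]
gripper_width: -0.003
grasp_force: 2.6
```

Call:
{"method": "send_rows", "body": {"moves": [[0,0,-1,0,0,0],[0,0,0,0,0,0],[0,0,0,0,0,0]]}}

```text
time_s: 17.75
eef_pos: [0.5131, 0.2458, 0.1073]
eef_rot: [0.0, 0.983, 0.186, -0.0]
wrist_force: [1.3, -0.2, 1.3]
gripper_width: 0.003
grasp_force: 0.6
```

Force vanished at z=0.1072, the lip underside, so the first bar is held. I rise and go for the second bar.

Call:
{"method": "send_rows", "body": {"moves": [[0,0,-4,0,0,0],[0,0,-8,0,0,0],[0,0,-15,0,0,0],[0,0,-20,0,0,0],[0,0,-25,0,0,0],[0,0,-20,0,0,0],[0,0,-13,0,0,0],[0,0,-5,0,0,0],[0,0,0,0,0,0]]}}

```text
time_s: 18.5
eef_pos: [0.514, 0.2461, 0.2194]
eef_rot: [-0.0, 0.983, 0.186, 0.001]
wrist_force: [0.4, -0.0, -0.7]
gripper_width: 0.002
grasp_force: 0.0
```

```bash
python3 - <<'E'
from h import *
go(487,-355.5,120,9.3)
E
```

```text
turn [-0.0003 -0.0022  0.2115] shift [-123.8  589.4   99.4]
```

Call:
{"method": "send_rows", "body": {"moves": [[0,0,0,0,0,0.106],[0,0,0,0,0,0.105],[-3.4,16,0,0,0,0],[-5,24,0,0,0,0],[-6.7,32,0,0,0,0],[-7.4,35,0,0,0,0],[-7.4,35,0,0,0,0],[-7.4,35,0,0,0,0],[-7.4,35,0,0,0,0],[-7.4,35,0,0,0,0],[-7.4,35,0,0,0,0],[-7.4,35,0,0,0,0],[-7.4,35,0,0,0,0],[-7.4,35,0,0,0,0],[-7.4,35,0,0,0,0],[-7.4,35,0,0,0,0],[-7.4,35,5,0,0,0],[-6.7,32,10,0,0,0],[-6.3,30,15,0,0,0],[-4.7,22,20,0,0,0]], "gripper": 1}}

```text
time_s: 20.17
eef_pos: [0.4862, -0.3448, 0.1668]
eef_rot: [0.0, 0.997, 0.081, -0.0]
wrist_force: [0.1, -0.6, 0.9]
gripper_width: 0.998
grasp_force: 0.0
```

Call:
{"method": "send_rows", "body": {"moves": [[-2.5,10,20,0,0,0],[-1,3.4,15,0,0,0],[0,0,10,0,0,0],[0,0,5,0,0,0],[0,0,0,0,0,0],[0,0,0,0,0,0],[0,0,0,0,0,0]]}}

```text
time_s: 20.75
eef_pos: [0.4861, -0.3559, 0.1191]
eef_rot: [0.001, 0.997, 0.082, 0.0]
wrist_force: [-0.2, -0.6, 0.3]
gripper_width: 1.001
grasp_force: 0.0
```

```bash
python3 - <<'E'
from h import *
go(487,-355.5,14,9.3)
im=read_camera("top")[:,:,::-1]; cv2.imwrite("pics/t6f.png",im); si=read_camera("side")[:,:,::-1]; cv2.imwrite("pics/s6f.png",si)
g=cv2.cvtColor(im,cv2.COLOR_BGR2HSV)
m=((g[...,2]>150)&(g[...,1]<50)).astype(np.uint8)
for c in cv2.findContours(m,cv2.RETR_EXTERNAL,cv2.CHAIN_APPROX_NONE)[0]:
    x,y,w,h=cv2.boundingRect(c)
    if 290<x<430 and 180<y<270 and len(c)>20: print(x,y,w,h,rect("top",c,.03))
o=np.zeros((475,800,3),np.uint8); o[:,:350]=cv2.resize(im[180:275,150:220],(350,475),interpolation=cv2.INTER_CUBIC)
o[:,350:]=cv2.resize(si[235:330,170:260],(450,475),interpolation=cv2.INTER_CUBIC); cv2.imwrite("pics/c6.png",o)
E
```

```text
turn [ 0.0016 -0.0008  0.0013] shift [  0.9  -0.3 105.1]
400 210 16 14 (array([ 529.4, -347.4]), array([40. , 32.9]), -79.2)
298 191 26 61 (array([517.4, -77.1]), array([165.6,  40.1]), 11.7)
```

View pics/c6.png

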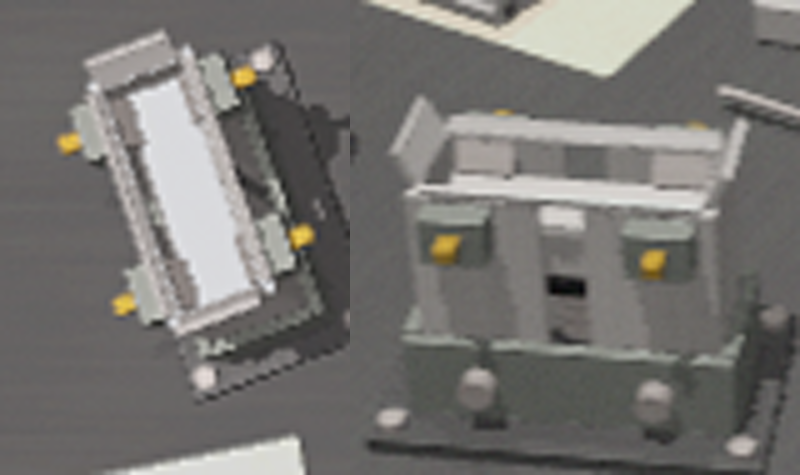

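The first bar sits level below the lip teeth at (190,200), visible in the side slot too. I descend on the second bar.

Call:
{"method": "send_rows", "body": {"moves": [[0.5,0,15,0.0016,-0.0008,0.0013],[0.4,0,20,0,0,0],[0,0,20,0,0,0],[0,0,20,0,0,0],[0,0,15,0,0,0],[0,0,8,0,0,0],[0,0,5,0,0,0],[0,0,1.5,0,0,0],[0,0,0,0,0,0],[0,0,0,0,0,0],[0,0,0,0,0,0]]}}

```text
time_s: 21.77
eef_pos: [0.4869, -0.3564, 0.0146]
eef_rot: [0.0, 0.997, 0.081, 0.0]
wrist_force: [0.7, 0.9, 1.1]
gripper_width: 1.002
grasp_force: 0.0
```

Call:
{"method": "send_rows", "body": {"moves": [[0,0,0,0,0,0],[0,0,0,0,0,0],[0,0,0,0,0,0],[0,0,0,0,0,0],[0,0,0,0,0,0],[0,0,0,0,0,0],[0,0,0,0,0,0],[0,0,0,0,0,0],[0,0,0,0,0,0]], "gripper": 0}}

```text
time_s: 22.52
eef_pos: [0.4865, -0.3561, 0.014]
eef_rot: [-0.0, 0.997, 0.081, -0.0]
wrist_force: [-0.1, 0.3, 5.0]
gripper_width: 0.45
grasp_force: 63.2
```

```bash
python3 -c "
from h import *
go(512.6,246,220,21.4)"
```

```text
turn [-0.0008  0.0005 -0.212 ] shift [ 243.9 -551.  -206. ]
```

Call:
{"method": "send_rows", "body": {"moves": [[0,0,-4,0,0,0],[0,0,-8,0,0,0],[0,0,-14,0,0,0],[0,0,-20,0,0,0],[0,0,-25,0,0,0],[0,0,-30,0,0,0],[0,0,-30,0,0,0],[0,0,-25,0,0,0],[0,0,-20,0,0,-0.02],[0,0,-15,0,0,-0.06],[0,0,-10,0,0,-0.06],[0,0,-5,0,0,-0.052],[0,0,0,0,0,-0.02]]}}

```text
time_s: 23.6
eef_pos: [0.4868, -0.3564, 0.222]
eef_rot: [0.001, 0.982, 0.186, 0.0]
wrist_force: [0.7, 0.8, -3.1]
gripper_width: 0.45
grasp_force: 62.3
```

Call:
{"method": "send_rows", "body": {"moves": [[3.5,-8,0,0,0,0],[7,-16,0,0,0,0],[10.6,-24,0,0,0,0],[13.2,-30,0,0,0,0],[14.6,-33,0,0,0,0],[14.6,-33,0,0,0,0],[14.6,-33,0,0,0,0],[14.6,-33,0,0,0,0],[14.6,-33,0,0,0,0],[14.6,-33,0,0,0,0],[14.6,-33,0,0,0,0],[14.6,-33,0,0,0,0],[14.6,-33,0,0,0,0],[14.6,-33,0,0,0,0],[13.2,-30,0,0,0,0],[13.2,-30,0,0,0,0],[11.4,-27,0,0,0,0],[9.7,-22,0,0,0,0],[7,-16,0,0,0,0],[4.4,-10,0,0,0,0]]}}

```text
time_s: 25.27
eef_pos: [0.509, 0.2394, 0.2189]
eef_rot: [-0.001, 0.982, 0.187, -0.002]
wrist_force: [0.7, -0.3, -4.5]
gripper_width: 0.45
grasp_force: 62.3
```

Call:
{"method": "send_rows", "body": {"moves": [[1.5,-6,0,0,0,0],[0,-1,0,0,0,0],[0,0,0,0,0,0],[0,0,0,0,0,0],[0,0,0,0,0,0],[0,0,0,0,0,0]]}}

```text
time_s: 25.77
eef_pos: [0.51, 0.2431, 0.2202]
eef_rot: [-0.001, 0.983, 0.185, -0.001]
wrist_force: [-0.2, -0.0, -4.3]
gripper_width: 0.447
grasp_force: 62.3
```

```bash
python3 -c "
from h import *
go(512.1,245.8,140,21.4)"
```

```text
turn [-0.0016  0.0009 -0.0014] shift [ 2.9 -1.8 80.2]
```

Call:
{"method": "send_rows", "body": {"moves": [[1.5,-1,2,-0.0016,0.0009,-0.0014],[1.4,-0.8,5,0,0,0],[0,0,12,0,0,0],[0,0,18,0,0,0],[0,0,15,0,0,0],[0,0,10,0,0,0],[0,0,6,0,0,0],[0,0,4,0,0,0],[0,0,3,0,0,0],[0,0,2,0,0,0],[0,0,0,0,0,0],[0,0,0,0,0,0],[0,0,0,0,0,0]]}}

```text
time_s: 26.85
eef_pos: [0.5123, 0.2468, 0.1439]
eef_rot: [-0.0, 0.982, 0.186, 0.001]
wrist_force: [0.2, 0.2, -3.3]
gripper_width: 0.448
grasp_force: 62.3
```

Call:
{"method": "send_rows", "body": {"moves": [[0,0,2,0,0,0],[0,0,2,0,0,0],[0,0,2,0,0,0],[0,0,2,0,0,0],[0,0,2,0,0,0],[0,0,1,0,0,0],[0,0,0,0,0,0],[0,0,0,0,0,0]]}}

```text
time_s: 27.52
eef_pos: [0.5118, 0.2465, 0.1319]
eef_rot: [0.0, 0.982, 0.186, -0.0]
wrist_force: [-0.4, -1.1, -4.5]
gripper_width: 0.446
grasp_force: 62.3
```

Call:
{"method": "send_rows", "body": {"moves": [[0,0,1,0,0,0],[0,0,1,0,0,0],[0,0,0.5,0,0,0],[0,0,0,0,0,0],[0,0,0,0,0,0]]}}

```text
time_s: 27.93
eef_pos: [0.5125, 0.2464, 0.1304]
eef_rot: [0.0, 0.982, 0.186, 0.001]
wrist_force: [-0.1, -2.7, 1.7]
gripper_width: 0.446
grasp_force: 62.9
```

Call:
{"method": "send_rows", "body": {"moves": [[0,0,0,0,0,0],[0,0,0,0,0,0],[0,0,0,0,0,0],[0,0,0,0,0,0],[0,0,-5,0,0,0],[0,0,-10,0,0,0],[0,0,-15,0,0,0],[0,0,-15,0,0,0],[0,0,-10,0,0,0],[0,0,-5,0,0,0],[0,0,0,0,0,0],[0,0,0,0,0,0]], "gripper": 0.75}}

```text
time_s: 28.93
eef_pos: [0.5119, 0.2466, 0.1897]
eef_rot: [-0.0, 0.982, 0.186, 0.0]
wrist_force: [0.3, 0.1, -0.4]
gripper_width: 0.755
grasp_force: 0.0
```

```bash
python3 - <<'E'
from h import *
go(513.3,245.9,160,21.4)
t=read_camera("top")[:,:,::-1]; s=read_camera("side")[:,:,::-1]
o=np.zeros((480,800,3),np.uint8)
o[:,:320]=cv2.resize(t[175:265,150:210],(320,480),interpolation=cv2.INTER_CUBIC); o[:,320:]=cv2.resize(s[220:316,170:266],(480,480),interpolation=cv2.INTER_CUBIC)
cv2.imwrite("pics/c7.png",o)
E
```

```text
turn [-0.0002 -0.0003  0.0014] shift [ 1.   1.2 29.7]
```

View pics/c7.png

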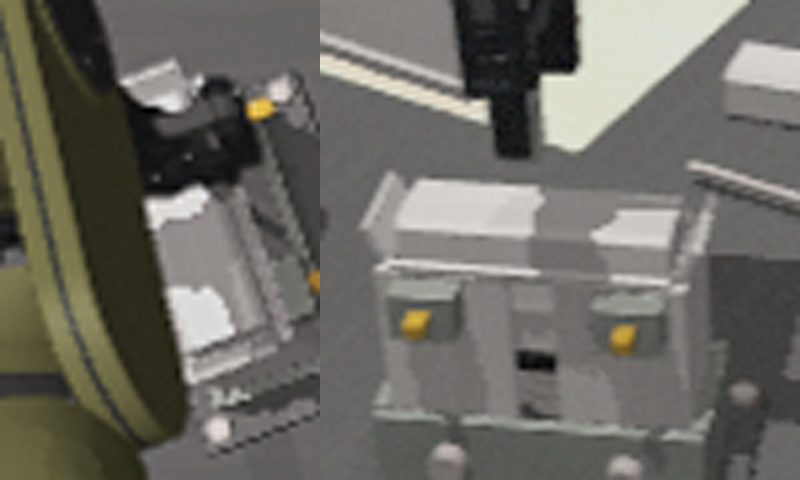

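The second bar lies level in the mouth just as the first did (side crop (540,220)). I shut the fingers, centre them and press.

Call:
{"method": "send_rows", "body": {"moves": [[1,1,0,0,0,0.0014],[0,0,0,0,0,0],[0,0,0,0,0,0],[0,0,0,0,0,0],[0,0,0,0,0,0],[0,0,0,0,0,0],[0,0,5,0,0,0],[0,0,10,0,0,0],[0,0,10,0,0,0],[0,0,7,0,0,0],[0,0,5,0,0,0],[0,0,3,0,0,0],[0,0,2,0,0,0],[0,0,1,0,0,0],[0,0,0,0,0,0]], "gripper": 0}}

```text
time_s: 30.28
eef_pos: [0.5133, 0.2461, 0.1466]
eef_rot: [-0.0, 0.983, 0.186, 0.0]
wrist_force: [-0.5, 0.6, -0.2]
gripper_width: -0.001
grasp_force: 0.0
```

Call:
{"method": "send_rows", "body": {"moves": [[0,0,1,0,0,0],[0,0,1,0,0,0],[0,0,1,0,0,0],[0,0,1,0,0,0],[0,0,1,0,0,0],[0,0,0,0,0,0]]}}

```text
time_s: 30.78
eef_pos: [0.5141, 0.2463, 0.1439]
eef_rot: [-0.0, 0.983, 0.186, 0.001]
wrist_force: [-2.7, -2.7, 7.4]
gripper_width: -0.0
grasp_force: 3.7
```

Call:
{"method": "send_rows", "body": {"moves": [[0,0,1,0,0,0],[0,0,1,0,0,0],[0,0,1,0,0,0],[0,0,1,0,0,0],[0,0,1,0,0,0],[0,0,0,0,0,0]]}}

```text
time_s: 31.28
eef_pos: [0.515, 0.2465, 0.1403]
eef_rot: [-0.0, 0.983, 0.186, 0.002]
wrist_force: [-2.0, -1.8, 11.8]
gripper_width: -0.003
grasp_force: 5.5
```

Call:
{"method": "send_rows", "body": {"moves": [[0,0,1,0,0,0],[0,0,1,0,0,0],[0,0,1,0,0,0],[0,0,1,0,0,0],[0,0,1,0,0,0],[0,0,0,0,0,0]]}}

```text
time_s: 31.78
eef_pos: [0.5157, 0.2469, 0.1367]
eef_rot: [-0.001, 0.983, 0.186, 0.003]
wrist_force: [-3.4, -1.5, 14.5]
gripper_width: 0.0
grasp_force: 7.6
```

Call:
{"method": "send_rows", "body": {"moves": [[0,0,1,0,0,0],[0,0,1,0,0,0],[0,0,1,0,0,0],[0,0,1,0,0,0],[0,0,1,0,0,0],[0,0,0,0,0,0]]}}

```text
time_s: 32.28
eef_pos: [0.5157, 0.2469, 0.1297]
eef_rot: [-0.001, 0.983, 0.186, 0.003]
wrist_force: [2.0, 0.4, 6.5]
gripper_width: 0.002
grasp_force: 3.2
```

Now past the lips' widest point. I continue down to just below 0.107 in small steps.

Call:
{"method": "send_rows", "body": {"moves": [[0,0,1,0,0,0],[0,0,1,0,0,0],[0,0,1,0,0,0],[0,0,1,0,0,0],[0,0,1,0,0,0],[0,0,1,0,0,0],[0,0,1,0,0,0],[0,0,1,0,0,0],[0,0,0,0,0,0]]}}

```text
time_s: 33.03
eef_pos: [0.5157, 0.2469, 0.1217]
eef_rot: [-0.001, 0.983, 0.186, 0.003]
wrist_force: [1.7, -0.8, 7.2]
gripper_width: 0.003
grasp_force: 3.4
```

Call:
{"method": "send_rows", "body": {"moves": [[0,0,1,0,0,0],[0,0,1,0,0,0],[0,0,1,0,0,0],[0,0,1,0,0,0],[0,0,1,0,0,0],[0,0,1,0,0,0],[0,0,1,0,0,0],[0,0,0,0,0,0]]}}

```text
time_s: 33.7
eef_pos: [0.5157, 0.2469, 0.1148]
eef_rot: [-0.001, 0.983, 0.186, 0.003]
wrist_force: [1.6, 0.5, 7.0]
gripper_width: -0.001
grasp_force: 3.8
```

Call:
{"method": "send_rows", "body": {"moves": [[0,0,1,0,0,0],[0,0,1,0,0,0],[0,0,1,0,0,0],[0,0,1,0,0,0],[0,0,0,0,0,0]]}}

```text
time_s: 34.12
eef_pos: [0.5152, 0.2468, 0.1098]
eef_rot: [-0.001, 0.983, 0.186, 0.003]
wrist_force: [3.1, 1.4, 3.3]
gripper_width: -0.002
grasp_force: 1.6
```

Call:
{"method": "send_rows", "body": {"moves": [[0,0,1,0,0,0],[0,0,1,0,0,0],[0,0,1,0,0,0],[0,0,0,0,0,0],[0,0,0,0,0,0]]}}

```text
time_s: 34.53
eef_pos: [0.5142, 0.2464, 0.1053]
eef_rot: [-0.0, 0.983, 0.186, 0.001]
wrist_force: [5.0, 1.5, 5.0]
gripper_width: -0.002
grasp_force: 2.6
```

Call:
{"method": "send_rows", "body": {"moves": [[0,0,1,0,0,0],[0,0,0,0,0,0],[0,0,0,0,0,0]]}}

```text
time_s: 34.78
eef_pos: [0.5141, 0.2464, 0.1043]
eef_rot: [-0.0, 0.983, 0.186, 0.001]
wrist_force: [3.3, 1.9, 5.2]
gripper_width: 0.002
grasp_force: 2.7
```

Call:
{"method": "send_rows", "body": {"moves": [[0,0,1,0,0,0],[0,0,0,0,0,0],[0,0,0,0,0,0]]}}

```text
time_s: 35.03
eef_pos: [0.514, 0.2464, 0.1033]
eef_rot: [-0.0, 0.983, 0.186, 0.001]
wrist_force: [4.1, 1.0, 5.2]
gripper_width: -0.003
grasp_force: 2.7
```

Call:
{"method": "send_rows", "body": {"moves": [[0,0,-1,0,0,0],[0,0,-1,0,0,0],[0,0,-1,0,0,0],[0,0,0,0,0,0],[0,0,0,0,0,0]]}}

```text
time_s: 35.45
eef_pos: [0.514, 0.2464, 0.1063]
eef_rot: [-0.0, 0.983, 0.186, 0.001]
wrist_force: [3.9, 1.7, 5.0]
gripper_width: -0.002
grasp_force: 2.6
```

Call:
{"method": "send_rows", "body": {"moves": [[0,0,-1,0,0,0],[0,0,0,0,0,0],[0,0,0,0,0,0]]}}

```text
time_s: 35.7
eef_pos: [0.5136, 0.2462, 0.107]
eef_rot: [-0.0, 0.983, 0.186, 0.001]
wrist_force: [4.7, 1.9, 5.3]
gripper_width: 0.003
grasp_force: 2.5
```

Call:
{"method": "send_rows", "body": {"moves": [[0,0,-1,0,0,0],[0,0,0,0,0,0],[0,0,0,0,0,0]]}}

```text
time_s: 35.95
eef_pos: [0.5126, 0.2459, 0.1072]
eef_rot: [0.0, 0.983, 0.186, -0.001]
wrist_force: [1.5, 0.2, 4.1]
gripper_width: -0.005
grasp_force: 2.3
```

The bar stops again at 0.1072, so it is caught. I withdraw upwards, swing clear and look.

Call:
{"method": "send_rows", "body": {"moves": [[0,0,-2,0,0,0],[0,0,-3,0,0,0],[0,0,-6,0,0,0],[0,0,-12,0,0,0],[0,0,-20,0,0,0],[0,0,-25,0,0,0],[0,0,-20,0,0,0],[0,0,-15,0,0,0],[0,10,-7,0,0,0],[0,20,0,0,0,0],[0,30,0,0,0,0],[0,35,0,0,0,0],[0,35,0,0,0,0],[0,35,0,0,0,0],[0,30,0,0,0,0],[0,20,0,0,0,0],[0,10,0,0,0,0],[0,0,0,0,0,0],[0,0,0,0,0,0]]}}

```text
time_s: 37.53
eef_pos: [0.5949, 0.0365, 0.2172]
eef_rot: [-0.0, 0.983, 0.185, -0.001]
wrist_force: [0.1, 0.8, -0.3]
gripper_width: -0.002
grasp_force: 0.0
```

```bash
python3 - <<'E'
from h import *
im=read_camera("top")[:,:,::-1]; si=read_camera("side")[:,:,::-1]
o=np.zeros((475,800,3),np.uint8); o[:,:350]=cv2.resize(im[180:275,150:220],(350,475),interpolation=cv2.INTER_CUBIC)
o[:,350:]=cv2.resize(si[235:330,170:260],(450,475),interpolation=cv2.INTER_CUBIC); cv2.imwrite("pics/c8.png",o)
E
```

```text
(no output)
```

View pics/c8.png

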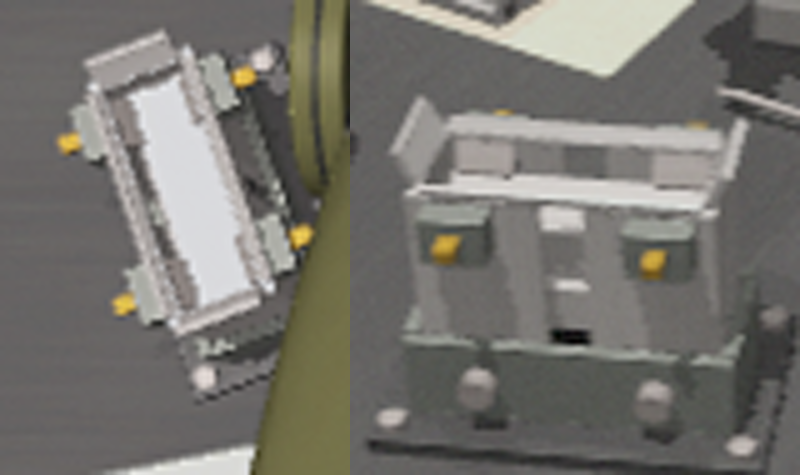

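The upper bar lies level under the four teeth (190,200). The side slot shows two stacked bars (560,220) and (570,290), with the follower below at (570,335).

```bash
python3 -c "
from cell import env
print(env.close_job())"
```

```text
the job is handed in; nothing more can be done
None
```

Both short bars are loaded level under the lips, one on the other. I stopped pressing about 2 mm short of the spring's crush limit, left the longer bar and everything else alone, and handed the job in at about 38 s; no verdict came back.

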